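# Test-spin a cleaned food slicer

### The arm

A 6-joint arm with a two-finger parallel gripper is mounted at the origin on the work surface. World frame = base frame: x ahead of the robot, y to its left, z up, the work surface at z = 0. Lengths are in mm, angles in rad, forces in N, time in s.
With the tool pointing down it reaches from about 400 to 925 mm from the base axis. Payload 12.5 kg.
Tool frame: the origin (TCP) lies between the finger pads; the fingertips stand 19 mm ahead of it and the grasp point (between the pads) is the TCP (env.nose_length is the distance from the TCP to the fingertips, in mm); z points along the fingers, y is the line along which they close (so a half turn about z gives the same grasp; the last joint's range is limited). The gripper opens to 95 mm and grips with 3 to 60 N. Pads are 20 mm wide; open, the fingers measure 119 mm over their backs; the gripper's body (75 mm by 180 mm) begins 59 mm behind the grasp point.
Start: joints at [1.052, 0.491, 1.559, -0, 1.092, -0.106], TCP at [250.72, 572.524, 233.661] pointing down, gripper open.
Joint ranges: [-3.1, 3.1], [-0.84, 2.19], [0.05, 2.79], [-1.13, 4.28], [0.06, 2.93], [-2.69, 2.69]. Speed limits (rad/s): [2.22, 2.22, 2.79, 3.14, 3.14, 3.14].

### API

Orientations are given as [roll, pitch, yaw] about the fixed x, y, z axes, in that order (R = Rz(yaw) Ry(pitch) Rx(roll)).
In Python, from cell import env gives the robot as it stands. The module is installed in compiled form; this text tells all that it offers.
- The arm moves only by the tool drive_tool, never from a script. Its argument "rows" is a list that holds one entry, the list of rows, each a list of 7 numbers: the shift along the tool's x, y, z scaled (see below), then the turn, a rotation vector about the tool's x, y, z scaled (see below), then the opening, from 0 (shut) to 1 (fully open). In form: [[[tx, ty, tz, ax, ay, az, jaw], ...]]. A call has 1 to 5 rows; each row shifts and turns the commanded pose from where the row before left it, along the tool's axes as they then stand; what a row does not reach is not made up. The controller multiplies each number of a shift by 250 mm and each number of a turn by 180 degrees. A row lasts 1/8 s, in which the tool goes at most 62.5 mm and 10.7 degrees, less where a joint would pass 70% of its speed; a pose out of reach is approached as far as the arm can. A call with a number of a shift or a turn outside -1 to 1 is refused whole. A call with a gripper value outside its range is refused whole. The fingers move at their own pace and stop on an object; the grip force is fixed at half the most. Time passes only in rows, so rows that do not move let the fingers close. It gives the time, the measured TCP pose, the force, the opening and the grip force at its end, in the units of the state.
- env.state(): the state, without advancing time (a new reading comes with each control period).
- env.read_camera(name): name is "scene" or "top" or "wrist"; returns a dict with "color" (384x512x3 uint8, blue, green, red), "camera_matrix" (3x3 intrinsics, pixels), "pose" (4x4, takes a point from camera to world coordinates). Camera axes: x right, y up, looking along -z (the intrinsics and any distortion apply to the point x, -y, -z); pixel columns grow to the right and rows downward; lengths in mm; the calibration is good to about 2 mm. A picture is of the moment at which its call begins. There is no depth.
- env.job_done(): hands the job in; it is judged then, once.
Trained networks look in a picture, given as the dict that the camera call returned (one of the last four; its "shot" number tells which), for a name from the list of things; names that differ only in an ending like _2 or _b are one class to them, and where a whole thing is asked for, a point or a joint stands for the part that bears it (a point fixed in the world has none). Each returns a list of dicts, best first, with "score" (0 to 1); they miss things now and then, are a little off and sometimes report something else, mostly with a low value. They report only what shows in the picture. A call takes as long as a camera call.
- env.search_frame(name, picture): "at" ([x, y, z] in mm, in the coordinates of the camera as it stood for that picture, good to about 4 mm: the middle of the surface that is visible of it).
- env.place_of(name, picture): "at" ([x, y, z] in mm, in the coordinates of the camera as it stood for that picture, good to about 4 mm: a listed point, or the origin of a listed thing).
The state is a dict: "t": time; "joints": joint angles; "qvel": joint speeds; "tau": joint torques, N m; "eef_pos": TCP position; "tcp_rot": TCP orientation; "ft_force": force on the tool from outside, world axes, zero at the start; "moment": the same for the moment, N m; "opening": opening from 0.0 (shut) to 1.0 (fully open); "grip_force": force on a finger pad.
Only numpy, scipy, OpenCV 4.12 (cv2) and the standard library are available. Lean on these libraries where they do the work, as an engineer would, in place of code of your own. Each camera call takes 0.05 s, during which the arm holds its last target. There are 200 camera calls.

### The job

The food slicer on the island has just been cleaned and needs a test spin. First pull its empty carriage along the rails fully home against the red end stops on the robot's side, then press the red thumb paddle of its spring-return speed dial down past the first two clicks to the third, its lowest setting, and keep it pressed there: finish while still holding it down with the gripper's fingers. Leave the dial alone until the carriage is home, leave the carriage home, and do not disturb the other things on the island.

Things in the scene. Friction and masses are not known exactly. Their poses are not given: they have to be found in the camera images.
- slicer: White food slicer, fixed, sizes in mm: base 300 x 300, 34 high. Origin under the base's centre on the table; z up, -x the end with the red stops and paddle (towards the robot, turned up to 0.3 rad), +y the motor side. Motor housing x -70..100, y 45..130, top at 175. Upright round steel blade at y 34..38, radius 78, centre x 30, z 114.
- carriage (a joint): Position (m) of the aluminium carriage (plate 100 x 100 mm, top 52 mm above the table): 0 at the far end, 0.105 fully home against the two red end stops; grows as it moves along the slicer's -x. About 2.5 N of friction; stays where it is left. The plate's +y edge has a low guard, top 80 mm above the table.
- carriage_grip (a point): Centre of the head of the upright black round grip on the carriage, 121 mm above the table. Head 30 mm in diameter from 107 to 134 mm above the table, top 139; below it a neck of 22 mm down to 64. In the slicer's frame at y = -92 mm, x = 45 mm minus the carriage position.
- speed_dial (a joint): Dial angle (rad): 0 at rest (paddle 0.45 above level), grows as the paddle is pressed down. Light clicks, marked white, yellow, red, at 0.30, 0.60, 0.90; hard stop at 0.95. A spring always drives it back to 0: about 4 N on the paddle's middle at rest, up to 12 N at the third; no click holds it by itself.
- dial_paddle (a point): Middle of the upper face of the red thumb paddle (44 long, 40 wide, 10 thick, mm), which points from the axle to the slicer's -x. Swings on a 62 radius about a level axle along the slicer's y at x -85, y 85, 150 above the table; this point is 177 above the table at rest, 123 at the third click. Clear above and on the robot's side. Grey drum (radius 30) and black scale disc (33) at the axle.
- pepper_mill: brown wooden pepper mill, 150 tall, 52 across the foot, standing beside the slicer's motor side; origin under its centre, z up (mm). Not to be disturbed.
- spice_jar: small glass jar with green cap, 85 tall, 44 across, standing beside the slicer's carriage side; origin under its centre, z up (mm). Not to be disturbed.
- mug: blue ceramic mug, 92 tall, 80 across; origin under its centre, z up (mm). Not to be disturbed.
- canister: white round canister with a wooden lid, 120 tall, 84 across; origin under its centre, z up (mm). Not to be disturbed.
- tomato_can: food can with a red band, 110 tall, 74 across; origin under its centre, z up (mm). Not to be disturbed.
- cereal_bowl: white bowl, 60 tall, 140 across the rim; origin under its centre, z up (mm). Not to be disturbed.

How it is judged (in metres and radians):
On the way, in this order (a step that is already met when the one before it is completed fails the run):
1. the carriage is home against the end stops, the dial still at rest (value of joint carriage above 0.101 m and value of joint speed_dial below 0.15 rad), for 0.2 s.
2. the dial is pressed past two clicks to the third (value of joint speed_dial above 0.8 rad and value of joint carriage above 0.1 m), for 0.5 s.
At the end, for the whole second after the job is handed in: The program has ended with the gripper's fingers still pressing the paddle (at least 1.5 N), the dial held at its third click (above 0.80 rad), the carriage home (above 0.100 of 0.105 m), and every bystander within 30 mm of where it stood and upright (within 0.35 rad) (all of step 2 and contact force between the fingers and speed_dial above 1.5 N and not (distance of any of pepper_mill, spice_jar, mug, canister, tomato_can, cereal_bowl from where it was at the start of the episode above 0.03 m or angle between any of pepper_mill, spice_jar, mug, canister, tomato_can, cereal_bowl's own z axis and vertical above 0.35 rad)); the arm keeps its last pose, push and grip.
It fails at once if the dial is pressed before the carriage is home (value of joint speed_dial above 0.3 rad and value of joint carriage below 0.095 m).
It fails at once if a bystander is pushed more than 30 mm or tipped (distance of any of pepper_mill, spice_jar, mug, canister, tomato_can, cereal_bowl from where it was at the start of the episode above 0.03 m or angle between any of pepper_mill, spice_jar, mug, canister, tomato_can, cereal_bowl's own z axis and vertical above 0.35 rad).
It also fails if it takes over 48 s, if anything falls off the work surface, if the arm or the gripper's body presses on something with over 40 N, if the wrist force passes 120 N, or if a joint passes its speed limit or range.

## Working session

There is one attempt and no reset: what is moved stays moved. The work goes in short steps, Python scripts to look and compute and a tool call to move; the robot and the scene stay as the last step left them, time stands still between calls to the robot, and variables do not carry over. Pictures are saved under pics/ and viewed, at most 10 in all, crops included, and the job is handed in when it is done.

Besides the shell and the picture viewer there is one more tool, called after "Emit:" by a JSON object that holds its "name" and its "arguments", one argument or row to a line. drive_tool: Moves the arm, as the interface text tells. Its arguments: {"type":"object","properties":{"rows":{"type":"array","items":{"type":"array","items":{"type":"array","items":{"type":"number","minimum":-1,"maximum":1}}}}},"required":["rows"]}

```bash
mkdir -p pics
cat > h.py <<'E'
import numpy as np, cv2
from cell import env
def w(p,at): return (p["pose"]@np.append(at,1))[:3]
E
python3 - <<'E'
from h import *
s=env.state(); print({k:np.round(v,3) for k,v in s.items()})
ims=[]
for c in ["scene","top"]:
    p=env.read_camera(c); ims.append(p["color"]); cv2.imwrite(f"pics/{c}0.png",p["color"])
    print(c,p["pose"][:3,3].round())
    for n in ["slicer","carriage_grip","dial_paddle","pepper_mill","spice_jar","mug","canister","tomato_can","cereal_bowl"]:
        print(n,[(round(r["score"],2),w(p,r["at"]).round().tolist()) for r in env.place_of(n,p)[:2]])
cv2.imwrite("pics/both0.png",np.vstack(ims)[:, :])
E
```

```text
{'t': np.float64(0.0), 'joints': array([ 1.052,  0.492,  1.559, -0.   ,  1.092, -0.106]), 'qvel': array([-0.001,  0.   , -0.   , -0.001,  0.001, -0.001]), 'tau': array([ 3.0000e-03, -6.1265e+01, -2.5818e+01,  6.9000e-02,  4.8000e-02,
       -0.0000e+00]), 'eef_pos': array([250.604, 572.298, 233.058]), 'tcp_rot': array([-3.14 , -0.   ,  2.729]), 'ft_force': array([-0.675,  0.297, -0.489]), 'moment': array([-0.025,  0.007, -0.015]), 'grip_force': np.float64(0.0), 'opening': np.float64(0.999)}
scene [1096. -542. 1401.]
slicer [(0.88, [618.0, 72.0, 1.0])]
carriage_grip [(0.66, [675.0, -13.0, 122.0])]
dial_paddle [(0.67, [461.0, 114.0, 176.0])]
pepper_mill [(0.7, [579.0, 290.0, 0.0])]
spice_jar [(0.7, [726.0, -141.0, 1.0]), (0.3, [419.0, 481.0, 0.0])]
mug []
canister [(0.68, [604.0, -486.0, 5.0])]
tomato_can [(0.87, [421.0, 482.0, 3.0]), (0.21, [729.0, -141.0, 1.0])]
cereal_bowl [(0.77, [435.0, -519.0, 1.0])]
top [ 399.   -0. 1806.]
slicer []
carriage_grip [(0.86, [677.0, -17.0, 123.0])]
dial_paddle [(0.67, [459.0, 109.0, 180.0])]
pepper_mill [(0.75, [581.0, 288.0, -1.0])]
spice_jar [(0.61, [732.0, -145.0, 1.0])]
mug [(0.77, [583.0, 487.0, -0.0])]
canister [(0.57, [607.0, -485.0, 2.0])]
tomato_can [(0.69, [425.0, 483.0, 1.0]), (0.45, [580.0, 286.0, 1.0])]
cereal_bowl [(0.96, [439.0, -521.0, 3.0]), (0.69, [620.0, 65.0, -4.0])]
```

View pics/scene0.png

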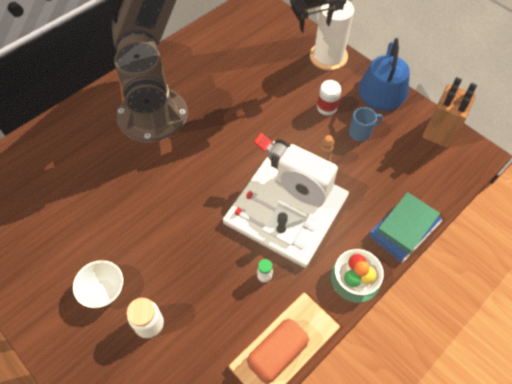

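View pics/top0.png

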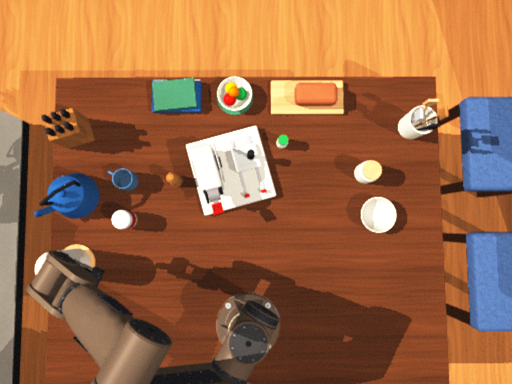

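The scene view shows the slicer around (287,210) px, its red paddle at (264,142) and the grip at (282,222). The top view shows the paddle at (217,209) and the grip at (250,154). The detections agree on slicer yaw ≈ 0.255, origin ≈ (618,66) and carriage at about 9 mm. I'll raise the tool and align its axes with the slicer first.

Emit:
{"name": "drive_tool", "arguments": {
  "rows": [
    [[0, 0, -0.04, 0, 0, -0.0425, 1], [0, 0, -0.04, 0, 0, -0.0425, 1], [0, 0, -0.04, 0, 0, -0.0425, 1], [0, 0, -0.04, 0, 0, -0.0425, 1], [0, 0, -0.04, 0, 0, -0.0425, 1]]
  ]
}}

```text
t: 1.62
eef_pos: [250.7, 572.5, 284.0]
tcp_rot: [3.142, 0.0, -2.882]
ft_force: [-0.3, -0.5, -0.2]
opening: 1.0
grip_force: 0.0
```

Emit:
{"name": "drive_tool", "arguments": {
  "rows": [
    [[-0.06, -0.16, 0, 0, 0, 0, 1], [-0.06, -0.16, 0, 0, 0, 0, 1], [-0.06, -0.16, 0, 0, 0, 0, 1], [-0.06, -0.16, 0, 0, 0, 0, 1], [-0.06, -0.16, 0, 0, 0, 0, 1]]
  ]
}}

```text
t: 2.25
eef_pos: [374.4, 396.7, 283.8]
tcp_rot: [3.141, 0.0, -2.887]
ft_force: [0.2, -0.5, 0.0]
opening: 1.001
grip_force: 0.0
```

Emit:
{"name": "drive_tool", "arguments": {
  "rows": [
    [[-0.06, -0.16, 0, 0, 0, 0, 1], [-0.06, -0.16, 0, 0, 0, 0, 1], [-0.06, -0.16, 0, 0, 0, 0, 1], [-0.06, -0.16, 0, 0, 0, 0, 1], [-0.06, -0.16, 0, 0, 0, 0, 1]]
  ]
}}

```text
t: 2.88
eef_pos: [497.4, 222.0, 283.8]
tcp_rot: [3.141, 0.0, -2.887]
ft_force: [1.0, 0.0, -0.8]
opening: 1.002
grip_force: 0.0
```

```bash
cat >> h.py <<'E'
def look(tag,names,cams=("wrist",)):
    for c in cams:
        p=env.read_camera(c); cv2.imwrite(f"pics/{c}_{tag}.png",p["color"])
        for n in names:
            print(c,n,[(round(r["score"],2),w(p,r["at"]).round(1).tolist()) for r in env.place_of(n,p)[:2]])
E
python3 -c "
from h import *
look('a',['slicer','dial_paddle','carriage_grip','pepper_mill'])
s=env.state();print(s['t'],s['eef_pos'].round(1))"
```

```text
wrist slicer []
wrist dial_paddle [(0.68, [463.7, 115.3, 176.4]), (0.26, [579.8, 484.7, 1.2])]
wrist carriage_grip []
wrist pepper_mill [(0.88, [584.5, 290.0, -2.6])]
3.125 [496.5 223.4 283.6]
```

Emit:
{"name": "drive_tool", "arguments": {
  "rows": [
    [[-0.08, -0.14, 0, 0, 0, 0, 1], [-0.08, -0.14, 0, 0, 0, 0, 1], [-0.08, -0.14, 0, 0, 0, 0, 1], [-0.08, -0.14, 0, 0, 0, 0, 1], [-0.08, -0.14, 0, 0, 0, 0, 1]]
  ]
}}

```text
t: 3.75
eef_pos: [638.0, 79.6, 283.7]
tcp_rot: [3.141, 0.0, -2.885]
ft_force: [0.0, -0.0, -0.3]
opening: 0.996
grip_force: 0.0
```

```bash
python3 -c "
from h import *
look('b',['slicer','dial_paddle','carriage_grip','spice_jar'])
look('b2',['slicer','dial_paddle','carriage_grip'],['top','scene'])
s=env.state();print(s['t'],s['eef_pos'].round(1),s['tcp_rot'])"
```

```text
wrist slicer [(0.83, [620.9, 68.6, 1.3])]
wrist dial_paddle []
wrist carriage_grip [(0.74, [673.3, -12.2, 121.3])]
wrist spice_jar [(0.83, [737.9, -145.3, -2.0])]
top slicer [(0.87, [616.3, 66.8, -0.3])]
top dial_paddle []
top carriage_grip [(0.6, [676.9, -13.8, 125.5])]
scene slicer [(0.59, [620.6, 71.4, 1.5])]
scene dial_paddle [(0.78, [464.5, 112.9, 176.9])]
scene carriage_grip [(0.67, [673.5, -11.4, 123.7])]
4.4 [637.4  79.4 283.8] [ 3.14157849e+00  2.98918429e-04 -2.88633355e+00]
```

View pics/wrist_b.png

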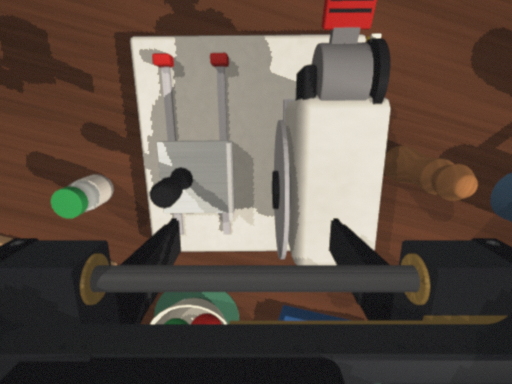

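The wrist view shows the tool lined up with the rails. The grip head is at (165,190) px, the stops at (163,60) and (219,60), the paddle at (350,12), and the jar is clear at (80,195). Next I go above the grip and then down.

Emit:
{"name": "drive_tool", "arguments": {
  "rows": [
    [[-0.0128, -0.098, 0, 0, 0, 0, 1], [-0.0128, -0.098, 0, 0, 0, 0, 1], [-0.0128, -0.098, 0, 0, 0, 0, 1], [-0.0128, -0.098, 0, 0, 0, 0, 1], [0, 0, 0.16, 0, 0, 0, 1]]
  ]
}}

```text
t: 5.03
eef_pos: [676.6, -15.6, 245.4]
tcp_rot: [-3.139, 0.005, -2.889]
ft_force: [1.1, 0.8, -1.6]
opening: 0.997
grip_force: 0.0
```

Emit:
{"name": "drive_tool", "arguments": {
  "rows": [
    [[0, 0, 0.16, 0, 0, 0, 1], [0, 0, 0.16, 0, 0, 0, 1], [0, 0, 0.12, 0, 0, 0, 1], [0, 0, 0.05, 0, 0, 0, 1], [0, 0, 0, 0, 0, 0, 1]]
  ]
}}

```text
t: 5.65
eef_pos: [674.8, -13.1, 120.9]
tcp_rot: [3.141, -0.001, -2.887]
ft_force: [-0.3, 1.1, -0.7]
opening: 0.999
grip_force: 0.0
```

```bash
python3 -c "
from h import *
look('c',['slicer','dial_paddle','carriage_grip'])
s=env.state();print(s['t'],s['eef_pos'].round(1),s['tcp_rot'])"
```

```text
wrist slicer [(0.72, [624.3, 68.1, -2.9])]
wrist dial_paddle []
wrist carriage_grip [(0.55, [676.8, -16.3, 123.5])]
5.85 [675.2 -12.7 122.5] [-3.14090968e+00  1.98436823e-03 -2.88678088e+00]
```

View pics/wrist_c.png

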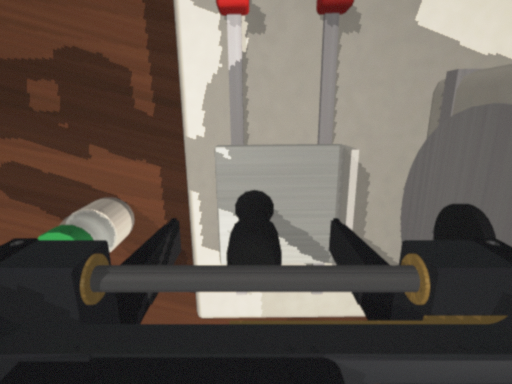

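The grip stands between the open fingers at (253,240) px, so I close on it.

Emit:
{"name": "drive_tool", "arguments": {
  "rows": [
    [[0, 0, 0, 0, 0, 0, 0], [0, 0, 0, 0, 0, 0, 0], [0, 0, 0, 0, 0, 0, 0], [0, 0, 0, 0, 0, 0, 0], [0, 0, 0, 0, 0, 0, 0]]
  ]
}}

```text
t: 6.48
eef_pos: [674.6, -12.5, 121.1]
tcp_rot: [3.141, -0.0, -2.887]
ft_force: [-0.9, -0.2, -1.1]
opening: 0.534
grip_force: 0.0
```

Emit:
{"name": "drive_tool", "arguments": {
  "rows": [
    [[0, 0, 0, 0, 0, 0, 0], [0, 0, 0, 0, 0, 0, 0], [0.02, 0, 0, 0, 0, 0, 0], [0.02, 0, 0, 0, 0, 0, 0], [0, 0, 0, 0, 0, 0, 0]]
  ]
}}

```text
t: 7.1
eef_pos: [665.1, -16.1, 121.1]
tcp_rot: [-3.14, 0.0, -2.887]
ft_force: [0.5, -5.9, -2.0]
opening: 0.312
grip_force: 30.0
```

Emit:
{"name": "drive_tool", "arguments": {
  "rows": [
    [[0.05, 0, 0, 0, 0, 0, 0], [0.05, 0, 0, 0, 0, 0, 0], [0.05, 0, 0, 0, 0, 0, 0], [0.05, 0, 0, 0, 0, 0, 0], [0.04, 0, 0, 0, 0, 0, 0]]
  ]
}}

```text
t: 7.72
eef_pos: [607.5, -31.6, 121.1]
tcp_rot: [-3.139, 0.002, -2.887]
ft_force: [5.4, -10.2, -5.0]
opening: 0.311
grip_force: 30.0
```

Emit:
{"name": "drive_tool", "arguments": {
  "rows": [
    [[0.03, 0, 0, 0, 0, 0, 0], [0.03, 0, 0, 0, 0, 0, 0], [0.02, 0, 0, 0, 0, 0, 0], [0, 0, 0, 0, 0, 0, 0]]
  ]
}}

```text
t: 8.22
eef_pos: [588.2, -36.9, 121.2]
tcp_rot: [-3.139, 0.001, -2.887]
ft_force: [3.0, -12.3, -3.8]
opening: 0.308
grip_force: 30.0
```

Emit:
{"name": "drive_tool", "arguments": {
  "rows": [
    [[0.01, -0.004, 0, 0, 0, 0, 0], [0.01, -0.003, 0, 0, 0, 0, 0], [0.01, 0, 0, 0, 0, 0, 0], [0, 0, 0, 0, 0, 0, 0]]
  ]
}}

```text
t: 8.72
eef_pos: [585.9, -37.8, 121.5]
tcp_rot: [-3.139, 0.012, -2.888]
ft_force: [28.5, 10.4, -16.5]
opening: 0.31
grip_force: 30.0
```

Force rose to 28 N, so the carriage is against the stops. I'll ease off a little, open and lift.

Emit:
{"name": "drive_tool", "arguments": {
  "rows": [
    [[0, 0, 0, 0, 0, 0, 0], [-0.012, 0, 0, 0, 0, 0, 0], [0, 0, 0, 0, 0, 0, 0], [0, 0, 0, 0, 0, 0, 1], [0, 0, 0, 0, 0, 0, 1]]
  ]
}}

```text
t: 9.35
eef_pos: [583.5, -38.0, 121.1]
tcp_rot: [3.141, -0.0, -2.887]
ft_force: [0.2, 0.4, 0.2]
opening: 0.462
grip_force: 0.0
```

Emit:
{"name": "drive_tool", "arguments": {
  "rows": [
    [[0, 0, 0, 0, 0, 0, 1], [0, 0, 0, 0, 0, 0, 1], [0, 0, -0.08, 0, 0, 0, 1], [0, 0, -0.14, 0, 0, 0, 1], [0, 0, -0.16, 0, 0, 0, 1]]
  ]
}}

```text
t: 9.98
eef_pos: [583.4, -38.0, 216.8]
tcp_rot: [3.141, -0.001, -2.887]
ft_force: [-0.3, -1.8, -1.0]
opening: 0.974
grip_force: 0.0
```

Emit:
{"name": "drive_tool", "arguments": {
  "rows": [
    [[0, 0, -0.16, 0, 0, 0, 0], [0, 0.08, -0.08, 0, 0, 0, 0], [0, 0.1, 0, 0, 0, 0, 0], [0, 0.1, 0, 0, 0, 0, 0], [0, 0, 0, 0, 0, 0, 0]]
  ]
}}

```text
t: 10.6
eef_pos: [565.6, 30.7, 276.3]
tcp_rot: [3.141, 0.0, -2.885]
ft_force: [-0.3, 0.4, -0.9]
opening: 0.531
grip_force: 0.0
```

```bash
python3 -c "
from h import *
s=env.state();print(s['t'],s['eef_pos'].round(1),s['tcp_rot'],s['opening'])
look('d',['slicer','dial_paddle','carriage_grip'],['wrist','top','scene'])
s=env.state();print(s['t'],s['eef_pos'].round(1),s['tcp_rot'])"
```

```text
10.6 [565.6  30.7 276.3] [ 3.14148324e+00  1.11959734e-04 -2.88505434e+00] 0.5310672731515155
wrist slicer []
wrist dial_paddle [(0.78, [460.4, 112.2, 174.1])]
wrist carriage_grip [(0.71, [584.6, -37.0, 122.4])]
top slicer [(0.69, [619.3, 64.4, -2.2])]
top dial_paddle [(0.41, [459.8, 110.4, 179.7])]
top carriage_grip [(0.46, [588.3, -40.3, 119.8])]
scene slicer [(0.56, [618.9, 69.4, 3.6]), (0.51, [580.9, 289.6, 0.3])]
scene dial_paddle [(0.64, [727.7, -142.4, 2.9]), (0.32, [619.4, 69.8, 2.7])]
scene carriage_grip [(0.94, [588.2, -34.4, 125.3])]
11.2 [566.   29.6 276.1] [ 3.14149695e+00 -1.39374178e-05 -2.88703629e+00]
```

View pics/wrist_d.png

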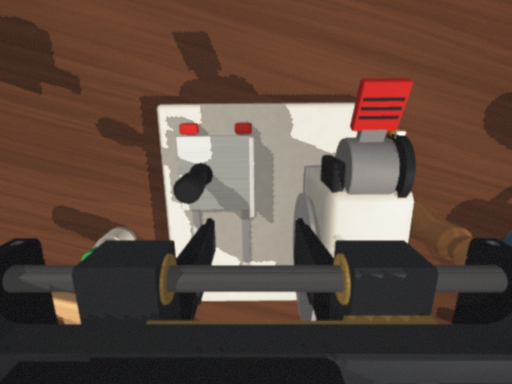

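The plate's front edge, at row 135, touches both red stops at (189,129) and (243,129) px, so the carriage is home. The paddle is at (383,105) px, world ≈ (461,112). I move over it with the fingers shut.

Emit:
{"name": "drive_tool", "arguments": {
  "rows": [
    [[0.082, 0.1065, 0, 0, 0, 0, 0], [0.082, 0.1065, 0, 0, 0, 0, 0], [0.082, 0.1065, 0, 0, 0, 0, 0], [0.082, 0.1065, 0, 0, 0, 0, 0], [0, 0, 0.06, 0, 0, 0, 0]]
  ]
}}

```text
t: 11.82
eef_pos: [458.8, 113.2, 262.0]
tcp_rot: [-3.141, 0.002, -2.885]
ft_force: [0.3, -0.4, 0.2]
opening: 0.005
grip_force: 0.0
```

Emit:
{"name": "drive_tool", "arguments": {
  "rows": [
    [[0, 0, 0.1, 0, 0, 0, 0], [0, 0, 0.08, 0, 0, 0, 0], [0, 0, 0, 0, 0, 0, 0]]
  ]
}}

```text
t: 12.2
eef_pos: [459.4, 112.1, 215.3]
tcp_rot: [3.141, -0.002, -2.887]
ft_force: [0.2, 0.3, -0.3]
opening: 0.004
grip_force: 0.0
```

```bash
python3 -c "
from h import *
s=env.state();print(s['t'],s['eef_pos'].round(1),s['tcp_rot'],s['opening'],s['ft_force'])
look('e',['dial_paddle','carriage_grip'],['wrist','scene'])"
```

```text
12.2 [459.4 112.1 215.3] [ 3.14118205e+00 -2.19315756e-03 -2.88676544e+00] 0.00350799712524976 [ 0.15809083  0.25284733 -0.25763909]
wrist dial_paddle [(0.86, [465.2, 114.8, 175.1])]
wrist carriage_grip [(0.85, [586.5, -39.4, 120.2])]
scene dial_paddle [(0.78, [460.9, 109.3, 179.4])]
scene carriage_grip [(0.16, [420.5, 486.1, 0.6])]
```

View pics/wrist_e.png

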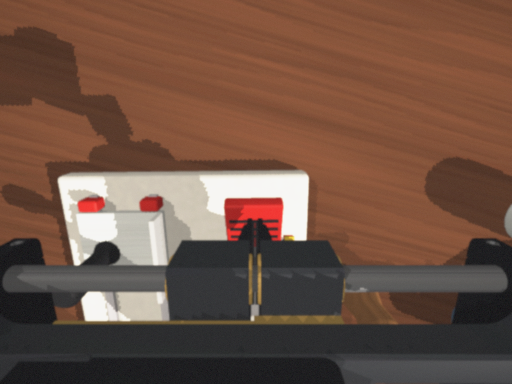

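The closed fingertips at (256,235) px are centred over the paddle (226–283 px). I press down in steps.

Emit:
{"name": "drive_tool", "arguments": {
  "rows": [
    [[0, 0, 0.06, 0, 0, 0, 0], [0, 0, 0.04, 0, 0, 0, 0], [0, 0, 0.04, 0, 0, 0, 0], [0, 0, 0.04, 0, 0, 0, 0], [0, 0, 0, 0, 0, 0, 0]]
  ]
}}

```text
t: 13.12
eef_pos: [459.4, 112.0, 170.8]
tcp_rot: [3.141, -0.002, -2.887]
ft_force: [-2.8, -1.5, 6.5]
opening: 0.0
grip_force: 3.1
```

Emit:
{"name": "drive_tool", "arguments": {
  "rows": [
    [[0, 0, 0.04, 0, 0, 0, 0], [0, 0, 0.03, 0, 0, 0, 0], [0, 0, 0.02, 0, 0, 0, 0], [0, 0, 0, 0, 0, 0, 0]]
  ]
}}

```text
t: 13.62
eef_pos: [461.2, 112.3, 149.4]
tcp_rot: [-3.141, 0.004, -2.887]
ft_force: [1.3, 0.2, 9.2]
opening: 0.005
grip_force: 4.1
```

Emit:
{"name": "drive_tool", "arguments": {
  "rows": [
    [[0, 0, 0.012, 0, 0, 0, 0], [0, 0, 0.01, 0, 0, 0, 0], [0, 0, 0, 0, 0, 0, 0]]
  ]
}}

```text
t: 14.0
eef_pos: [461.5, 112.4, 144.4]
tcp_rot: [-3.141, 0.005, -2.887]
ft_force: [1.2, 0.8, 13.7]
opening: 0.008
grip_force: 5.8
```

```bash
python3 -c "
from h import *
look('f',['slicer','dial_paddle','carriage_grip','pepper_mill','spice_jar','mug','tomato_can'],['wrist','scene'])
s=env.state();print(s['t'],s['eef_pos'].round(1),s['ft_force'])
a=cv2.imread('pics/scene_f.png')[110:260,210:360];cv2.imwrite('pics/crop_f.png',cv2.resize(a,None,fx=4,fy=4,interpolation=cv2.INTER_CUBIC))"
```

```text
wrist slicer []
wrist dial_paddle [(0.88, [462.4, 113.1, 119.7])]
wrist carriage_grip [(0.52, [585.9, 288.7, -2.4])]
wrist pepper_mill []
wrist spice_jar []
wrist mug []
wrist tomato_can []
scene slicer [(0.58, [620.5, 68.1, 0.2])]
scene dial_paddle [(0.61, [461.1, 111.7, 122.4])]
scene carriage_grip [(0.9, [587.1, -32.2, 120.1])]
scene pepper_mill [(0.7, [581.5, 288.3, -0.2])]
scene spice_jar [(0.5, [727.3, -141.8, 0.8])]
scene mug [(0.95, [580.7, 487.5, 1.3])]
scene tomato_can [(0.97, [422.6, 483.2, 1.0])]
14.8 [461.4 112.4 144.5] [ 0.84124604  0.10001754 13.95728792]
```

View pics/wrist_f.png

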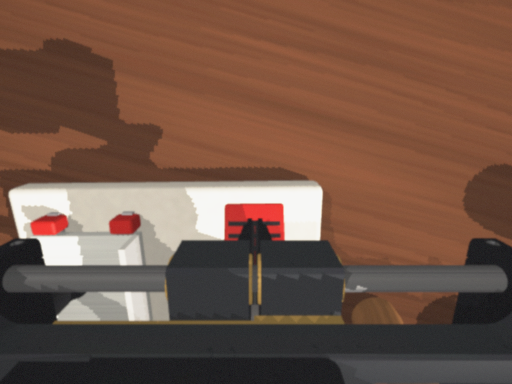

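View pics/crop_f.png

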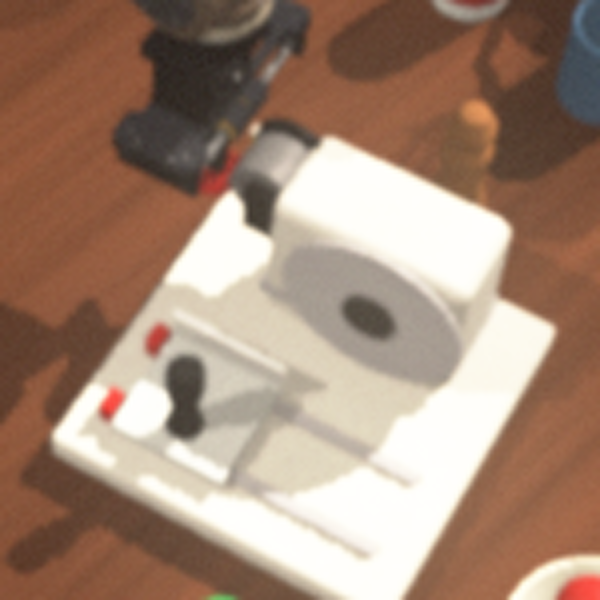

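The wrist view shows the fingertips on the paddle at (255,225) px. The paddle is measured at z ≈ 121, the third click, with a 14 N push. The crop shows the carriage plate still against the red stops at (157,338) and (112,404) px. I hold briefly, then hand in.

Emit:
{"name": "drive_tool", "arguments": {
  "rows": [
    [[0, 0, 0.002, 0, 0, 0, 0], [0, 0, 0, 0, 0, 0, 0], [0, 0, 0, 0, 0, 0, 0], [0, 0, 0, 0, 0, 0, 0], [0, 0, 0, 0, 0, 0, 0]]
  ]
}}

```text
t: 15.42
eef_pos: [461.6, 112.4, 144.1]
tcp_rot: [-3.141, 0.005, -2.887]
ft_force: [1.0, 1.2, 13.8]
opening: 0.005
grip_force: 5.9
```

```bash
python3 -c "
from h import *
print(env.job_done())
s=env.state();print(s['t'],s['eef_pos'].round(1),s['ft_force'])"
```

```text
the job is handed in; nothing more can be done
None
the job is handed in; nothing more can be done
```

The job is handed in at about 15.4 s, no verdict returned: the carriage looks home against the red stops, and the fingers are still pressing the paddle at the third click with about 14 N.

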